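# Line up the antiseptic bottles by height

### The arm

A 6-joint arm with a two-finger parallel gripper is mounted at the origin on the work surface. World frame = base frame: x ahead of the robot, y to its left, z up, the work surface at z = 0. Lengths are in m, angles in rad, forces in N, time in s.
With the tool pointing down it reaches from about 0.3 to 0.875 m from the base axis. Payload 6.4 kg.
Tool frame: the origin (TCP) lies midway between the tips of the shut fingers; the grasp point (between the pads) lies 19 mm behind it; z points along the fingers, y is the line along which they close (so a half turn about z gives the same grasp; the last joint's range is limited). The gripper opens to 88 mm and grips with 3 to 60 N. Pads are 18 mm wide; open, the fingers measure 123 mm over their backs; the gripper's body (75 mm by 187 mm) begins 45 mm behind the grasp point.
Start: joints at [1.062, 0.181, 1.607, -0, 1.354, -0.206], TCP at [0.171, 0.549, 0.239] pointing down, gripper open.
Joint ranges: [-2.99, 2.99], [-0.89, 2.07], [0.3, 2.58], [-1.14, 4.28], [0, 2.63], [-3.12, 3.12]. Speed limits (rad/s): [2.57, 2.57, 3.01, 3.14, 3.14, 3.14].

### API

Orientations are given as a unit quaternion [x, y, z, w].
In Python, from bench import state, read_camera, finish_job, spot_in gives the robot as it stands.
- The arm moves only by the tool arm_command, never from a script. Its argument "plan" is a list that holds one entry, the list of rows, each a list of 6 numbers: the shift along the tool's x, y, z in mm, then the turn, a rotation vector about the tool's x, y, z in units of 6 degrees (1.0 is 6 degrees). In form: [[[dx, dy, dz, ax, ay, az], ...]]. A call has 1 to 10 rows; each row is the pose to reach, as a shift and turn from the pose commanded when the call began, along the tool's axes at that moment; what a row does not reach only later rows make up. A row lasts 1/12 s, in which the tool goes at most 41.7 mm and 7.16 degrees, less where a joint would pass 70% of its speed; a pose out of reach is approached as far as the arm can. A call with a gripper value outside its range is refused whole. "hand" is the opening, from 0 (shut) to 1 (fully open), set as the call begins (left out, the last holds). The fingers move at their own pace and stop on an object; "newtons" is the grip in N (left out, the last holds). Time passes only in rows, so rows that repeat a pose let the fingers close. It gives the time, the measured TCP pose, the force, the opening and the grip force at its end, in the units of the state.
- state(): the state, without advancing time (a new reading comes with each control period).
- read_camera(name): name is "side" or "top" or "wrist"; returns a dict with "color" (384x512x3 uint8, red, green, blue), "range_z" (384x512 float32, m along the optical axis (not along the pixel's ray), 0 where there is no reading), "camera_matrix" (3x3 intrinsics, pixels), "k1" (the pictures are not rectified: a ray, as slopes to the right and down, at radius r is drawn at 1 + k1 r^2 times it, then the intrinsics apply), "eye" and "rotation" of the camera in the world. Camera axes: x right, y down, z forward; pixel columns grow to the right and rows downward; lengths in m; the calibration is good to about 2 mm. A picture is of the moment at which its call begins.
- finish_job(): hands the job in; it is judged then, once.
Trained networks look in a picture, given as the dict that the camera call returned (one of the last four; its "shot" number tells which), for a name from the list of things; names that differ only in an ending like _2 or _b are one class to them, and where a whole thing is asked for, a point or a joint stands for the part that bears it (a point fixed in the world has none). Each returns a list of dicts, best first, with "score" (0 to 1); they miss things now and then, are a little off and sometimes report something else, mostly with a low value. They report only what shows in the picture. A call takes as long as a camera call.
- spot_in(target, picture): "centre" ([x, y, z] in m, in world coordinates, good to about 4 mm: the middle of the surface that is visible of it).
The state is a dict: "clock": time; "joint_pos": joint angles; "joint_vel": joint speeds; "effort": joint torques, N m; "position": TCP position; "tool_rot": TCP orientation; "force": force on the tool from outside, world axes, zero at the start; "moment": the same for the moment, N m; "width": finger opening in m; "grip_force": force on a finger pad.
Only numpy, scipy, OpenCV 4.12 (cv2) and the standard library are available. Lean on these libraries where they do the work, as an engineer would, in place of code of your own. Each camera call takes 0.05 s, during which the arm holds its last target. There are 200 camera calls.

### The job

Line up the four amber bottles on the blue strip in order of height: the tallest on the round white pad next to the green end block, then ever shorter towards the grey end. Each bottle must stand upright, centred on its own pad and released; do not knock any bottle over, and leave the yellow cup where it is.

Things in the scene. Friction and masses are not known exactly. Their poses are not given: they have to be found in the camera images.
- bottle_red_mid (a point): the tallest bottle: round amber bottle with a red screw cap and a white paper label, 150 mm tall with cap, body 54 mm in diameter, straight-sided from the foot up to 102 mm, narrowing above. Stands loose and upright on the table. The point is on its axis, half-way up (75 mm above its underside); z runs up along the axis
- bottle_blue_mid (a point): the second tallest bottle: round amber bottle with a blue screw cap and a white paper label, 125 mm tall with cap, body 48 mm in diameter, straight-sided from the foot up to 85 mm, narrowing above. Stands loose and upright on the table. The point is on its axis, half-way up (62.5 mm above its underside); z runs up along the axis
- bottle_yellow_mid (a point): the third tallest bottle: round amber bottle with a yellow screw cap and a white paper label, 100 mm tall with cap, body 42 mm in diameter, straight-sided from the foot up to 68 mm, narrowing above. Stands loose and upright on the table. The point is on its axis, half-way up (50 mm above its underside); z runs up along the axis
- bottle_black_mid (a point): the shortest bottle: round amber bottle with a black screw cap and a white paper label, 75 mm tall with cap, body 36 mm in diameter, straight-sided from the foot up to 51 mm, narrowing above. Stands loose and upright on the table. The point is on its axis, half-way up (37.5 mm above its underside); z runs up along the axis
- pad_1: white round pad, 64 mm in diameter, 3 mm thick, fixed on the blue strip (90 mm wide, 430 mm long, top 12 mm above the table). The pads pad_1, pad_2, pad_3, pad_4 follow one another in this order in a straight row along the strip, about 90 mm apart; pad_1 is an end one. Origin at the centre of its underside (its top is 3 mm higher); y runs along the strip, from pad_4 towards pad_1, z up
- pad_2: white round pad, 64 mm in diameter, 3 mm thick, fixed on the blue strip (90 mm wide, 430 mm long, top 12 mm above the table). The pads pad_1, pad_2, pad_3, pad_4 follow one another in this order in a straight row along the strip, about 90 mm apart; pad_2 is an inner one. Origin at the centre of its underside (its top is 3 mm higher); y runs along the strip, from pad_4 towards pad_1, z up
- pad_3: white round pad, 64 mm in diameter, 3 mm thick, fixed on the blue strip (90 mm wide, 430 mm long, top 12 mm above the table). The pads pad_1, pad_2, pad_3, pad_4 follow one another in this order in a straight row along the strip, about 90 mm apart; pad_3 is an inner one. Origin at the centre of its underside (its top is 3 mm higher); y runs along the strip, from pad_4 towards pad_1, z up
- pad_4: white round pad, 64 mm in diameter, 3 mm thick, fixed on the blue strip (90 mm wide, 430 mm long, top 12 mm above the table). The pads pad_1, pad_2, pad_3, pad_4 follow one another in this order in a straight row along the strip, about 90 mm apart; pad_4 is an end one. Origin at the centre of its underside (its top is 3 mm higher); y runs along the strip, from pad_4 towards pad_1, z up
- green_end: green block 80 x 22 x 20 mm (its length across the strip), fixed on one end of the blue strip, 65 mm beyond the last pad; it marks the end for the tallest bottle and may be beside pad_1 or beside pad_4. A like grey block is on the other end. Origin at the centre of its underside
- cup_mid (a point): bystander: open yellow drinking cup, 76 mm wide at the rim, 100 mm tall, loose on the table at the right of the strip. The point is on its axis, 50 mm above its underside

How it is judged:
At the end, for the whole second after the job is handed in: Every bottle stands upright (within 0.1 rad) and at rest on its own pad, its axis within 14 mm of the pad's centre: the 150 mm bottle on the pad nearest the green block, then the 125 mm, the 100 mm and, at the grey end, the 75 mm bottle (((horizontal distance between green_end and pad_1 below 0.12 m and horizontal distance between bottle_red_mid and pad_1 below 0.014 m and z of bottle_red_mid in the frame of pad_1 between 0.075 and 0.082 m and horizontal distance between bottle_blue_mid and pad_2 below 0.014 m and z of bottle_blue_mid in the frame of pad_2 between 0.0625 and 0.0695 m and horizontal distance between bottle_yellow_mid and pad_3 below 0.014 m and z of bottle_yellow_mid in the frame of pad_3 between 0.05 and 0.057 m and horizontal distance between bottle_black_mid and pad_4 below 0.014 m and z of bottle_black_mid in the frame of pad_4 between 0.0375 and 0.0445 m) or (horizontal distance between green_end and pad_4 below 0.12 m and horizontal distance between bottle_red_mid and pad_4 below 0.014 m and z of bottle_red_mid in the frame of pad_4 between 0.075 and 0.082 m and horizontal distance between bottle_blue_mid and pad_3 below 0.014 m and z of bottle_blue_mid in the frame of pad_3 between 0.0625 and 0.0695 m and horizontal distance between bottle_yellow_mid and pad_2 below 0.014 m and z of bottle_yellow_mid in the frame of pad_2 between 0.05 and 0.057 m and horizontal distance between bottle_black_mid and pad_1 below 0.014 m and z of bottle_black_mid in the frame of pad_1 between 0.0375 and 0.0445 m)) and angle between each of bottle_red_mid, bottle_blue_mid, bottle_yellow_mid, bottle_black_mid's own z axis and vertical below 0.1 rad and linear speed of each of bottle_red, bottle_blue, bottle_yellow, bottle_black below 0.02 m/s); the robot touches nothing.
It fails at once if a bottle is knocked over (angle between any of bottle_red_mid, bottle_blue_mid, bottle_yellow_mid, bottle_black_mid's own z axis and vertical above 0.8 rad).
It fails at once if the yellow cup is moved by more than 30 mm (distance of cup_mid from where it was at the start of the episode above 0.03 m).
It also fails if it takes over 112 s, if anything falls off the work surface, if the arm or the gripper's body presses on something with over 40 N, if the wrist force passes 120 N, or if a joint passes its speed limit or range.

## Working session

There is one attempt and no reset: what is moved stays moved. The work goes in short steps, Python scripts to look and compute and a tool call to move; the robot and the scene stay as the last step left them, time stands still between calls to the robot, and variables do not carry over. Pictures are saved under pics/ and viewed, at most 14 in all, crops included, and the job is handed in when it is done.

Besides the shell and the picture viewer there is one more tool, called as name(argument=value, ...) on one line, values as JSON. arm_command: Moves the arm, as the interface text tells. Its arguments: {"type":"object","properties":{"plan":{"type":"array"},"hand":{"type":"number"},"newtons":{"type":"number"}},"required":["plan"]}

```bash
mkdir -p pics
cat > h.py <<'E'
import numpy as np, cv2
from bench import state, read_camera, finish_job, spot_in
from scipy.spatial.transform import Rotation as R
def save(p,n): cv2.imwrite(f'pics/{n}.png',p['color'][:,:,::-1])
def cloud(p):
    K=p['camera_matrix'];h,w=p['range_z'].shape
    v,u=np.mgrid[:h,:w]; xd=(u-K[0][2])/K[0][0]; yd=(v-K[1][2])/K[1][1]
    x,y=xd.copy(),yd.copy()
    for _ in range(8):
        s=1+p['k1']*(x*x+y*y); x,y=xd/s,yd/s
    z=p['range_z']; c=np.stack([x*z,y*z,z],-1)
    return c@np.array(p['rotation']).T+np.array(p['eye'])
E
python3 - <<'E'
from h import *
s=state();print(s)
for c in ('top','side'):
    p=read_camera(c);save(p,c+'0');print(c,p['eye'],p['k1'])
    np.save(c+'0.npy',cloud(p))
    for n in ['bottle_red_mid','bottle_blue_mid','bottle_yellow_mid','bottle_black_mid','pad_1','green_end','cup_mid']:
        for d in spot_in(n,p)[:5]: print(n,np.round(d['centre'],3),round(d['score'],2))
E
```

```text
{'clock': 0.0, 'joint_pos': array([ 1.06170772e+00,  1.81530006e-01,  1.60795627e+00,  8.78838913e-06,
        1.35378633e+00, -2.06279038e-01]), 'joint_vel': array([-5.69486966e-04,  9.93372617e-04,  6.04828918e-04,  5.76065434e-04,
        8.42007993e-04, -8.25548458e-06]), 'effort': array([ 5.44199647e-04, -4.33847630e+01, -3.41855085e+01,  7.02189747e-02,
        3.81261553e-02, -1.32971895e-04]), 'position': array([0.1711827 , 0.54839476, 0.23784134]), 'tool_rot': array([ 1.50827879e-01,  9.88559682e-01, -7.85311693e-04, -2.98098956e-04]), 'force': array([-0.67508311, -0.12960186, -0.1187898 ]), 'moment': array([-0.01263353,  0.01739069,  0.04387436]), 'grip_force': 0.0, 'width': 0.08804761099093787}
top [ 0.37711375 -0.07919926  1.41352874] -0.17859450628194184Traceback (most recent call last):
  File "<stdin>", line 5, in <module>
  File "h.py", line 12, in cloud
    return c@np.array(p['rotation']).T+np.array(p['eye'])
           ~^~~~~~~~~~~~~~~~~~~~~~~~~~
ValueError: matmul: Input operand 1 has a mismatch in its core dimension 0, with gufunc signature (n?,k),(k,m?)->(n?,m?) (size 4 is different from 3)
```

Rotation is a quaternion.

```bash
sed -i "s/c@np.array(p\['rotation'\]).T/c@R.from_quat(p['rotation']).as_matrix().T/" h.py
python3 - <<'E'
from h import *
for c in ('top','side'):
    p=read_camera(c);save(p,c+'0');print(c,p['eye'],p['rotation'])
    np.save(c+'0.npy',cloud(p))
    for n in ['bottle_red_mid','bottle_blue_mid','bottle_yellow_mid','bottle_black_mid','pad_1','green_end','cup_mid']:
        for d in spot_in(n,p)[:5]: print(n,np.round(d['centre'],3),round(d['score'],2))
E
```

```text
top [ 0.37711375 -0.07919926  1.41352874] [-0.70398473  0.70735197 -0.04451138  0.04557874]
bottle_red_mid [0.431 0.295 0.108] 0.93
bottle_blue_mid [ 0.441 -0.112  0.1  ] 0.58
bottle_yellow_mid [0.449 0.096 0.073] 0.6
bottle_black_mid [0.45  0.094 0.07 ] 0.27
pad_1 [0.637 0.135 0.015] 0.92
pad_1 [0.647 0.054 0.017] 0.83
pad_1 [ 0.67  -0.128  0.016] 0.59
pad_1 [ 0.452 -0.303  0.052] 0.5
green_end [0.629 0.196 0.029] 0.46
side [0.35036162 0.7711388  0.80812463] [-0.11296828  0.89556461 -0.42658009  0.05684739]
bottle_red_mid [0.436 0.33  0.102] 0.81
bottle_blue_mid [ 0.441 -0.095  0.072] 0.91
bottle_yellow_mid [0.452 0.117 0.057] 0.76
bottle_black_mid [ 0.591 -0.377  0.073] 0.64
bottle_black_mid [ 0.452 -0.3    0.04 ] 0.59
bottle_black_mid [0.45  0.119 0.059] 0.3
pad_1 [ 0.657 -0.042  0.018] 0.72
pad_1 [ 0.671 -0.128  0.019] 0.7
pad_1 [0.633 0.14  0.01 ] 0.68
pad_1 [0.645 0.054 0.019] 0.63
green_end [0.624 0.206 0.029] 0.87
cup_mid [ 0.592 -0.376  0.073] 0.79
cup_mid [ 0.668 -0.125  0.016] 0.55
```

View pics/top0.png

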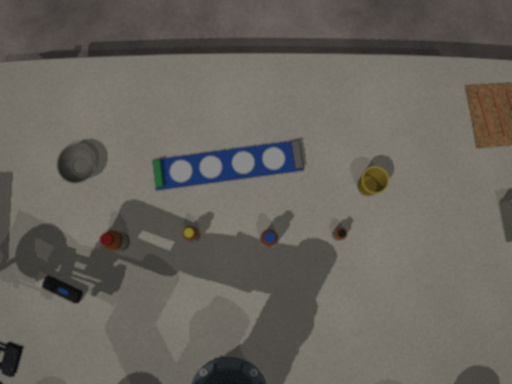

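View pics/side0.png

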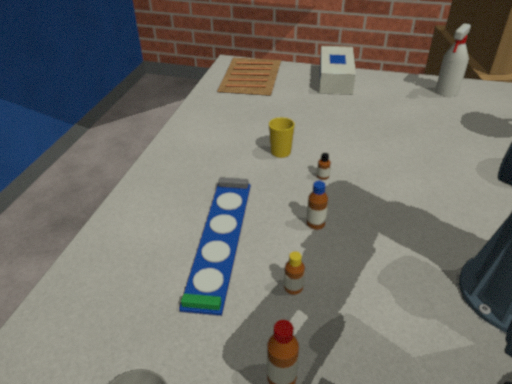

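The top view shows green at the left end (158,172), i.e. +y. The pads are at (181,170), (210,167), (243,161) and (273,158). The bottles are red (110,240), yellow (190,233), blue (269,238) and black (340,233), and the cup is at (374,180). The side view agrees. Next I refine the positions from the clouds.

Run:
```python
from h import *
from scipy.optimize import least_squares
T=np.load('top0.npy');S=np.load('side0.npy')
it=cv2.imread('pics/top0.png').astype(int);isd=cv2.imread('pics/side0.png').astype(int)
for nm,C,im in(('top',T,it),('side',S,isd)):
    white=(im.min(2)>120)&(im.max(2)-im.min(2)<60)&(C[...,2]<.03)&(C[...,2]>.005)
    for e in([.637,.137],[.646,.054],[.657,-.04],[.67,-.128]):
        m=white&(np.hypot(C[...,0]-e[0],C[...,1]-e[1])<.042)
        q=C[m]; print(nm,'pad',m.sum(),((q.min(0)+q.max(0))/2).round(4),q.mean(0).round(4),np.ptp(q,0).round(3))
B=dict(red=([.435,.305],.15,.102,.027),blue=([.441,-.11],.125,.085,.024),yel=([.45,.10],.1,.068,.021),blk=([.452,-.3],.075,.051,.018))
for n,(e,h,hs,r) in B.items():
    d=np.hypot(T[...,0]-e[0],T[...,1]-e[1])<.05
    q=T[d&(T[...,2]>h-.012)]; print(n,'top cap',len(q),q.mean(0).round(4) if len(q) else '',T[d][:,2].max().round(3))
    d=np.hypot(S[...,0]-e[0],S[...,1]-e[1])<.06
    q=S[d&(S[...,2]>.02)&(S[...,2]<hs-.004)]
    f=least_squares(lambda c:np.hypot(q[:,0]-c[0],q[:,1]-c[1])-r,e,loss='soft_l1',f_scale=.002)
    print('  side',len(q),f.x.round(4),np.abs(f.fun).mean().round(4)); q=S[d&(S[...,2]>h-.025)];print('  side cap',q.mean(0).round(4),len(q))
```

```text
top pad 322 [0.6365 0.1342 0.0153] [0.636  0.1339 0.0148] [0.056 0.056 0.017]
top pad 324 [0.6476 0.0482 0.0159] [0.6474 0.0484 0.0147] [0.056 0.055 0.019]
top pad 331 [ 0.6595 -0.0448  0.0145] [ 0.6595 -0.0443  0.015 ] [0.058 0.057 0.017]
top pad 331 [ 0.6718 -0.1306  0.0143] [ 0.6709 -0.1311  0.0149] [0.06  0.057 0.018]
side pad 559 [0.6358 0.136  0.013 ] [0.6352 0.138  0.0132] [0.064 0.069 0.01 ]
side pad 469 [0.6475 0.0523 0.0137] [0.646  0.0539 0.0144] [0.064 0.068 0.011]
side pad 383 [ 0.6595 -0.0397  0.0137] [ 0.6584 -0.0388  0.0146] [0.066 0.063 0.011]
side pad 327 [ 0.6707 -0.1272  0.0147] [ 0.6698 -0.1254  0.0147] [0.064 0.068 0.009]
red top cap 138 [0.4345 0.3057 0.1487] 0.156
  side 792 [0.4339 0.3113] 0.0008
  side cap [0.4337 0.3165 0.1446] 425
blue top cap 105 [ 0.4417 -0.1143  0.125 ] 0.13
  side 377 [ 0.4418 -0.1121] 0.0011
  side cap [ 0.4412 -0.1052  0.1165] 186
yel top cap 78 [0.4551 0.0984 0.0988] 0.106
  side 287 [0.4546 0.1024] 0.0008
  side cap [0.4541 0.1075 0.092 ] 203
blk top cap 54 [ 0.4534 -0.3128  0.074 ] 0.08
  side 104 [ 0.4541 -0.3104] 0.0013
  side cap [ 0.4535 -0.3041  0.0632] 118
```

```bash
cat > mv.py <<'E'
# python3 mv.py gx gy gz closing_yaw_deg tilt_deg : row for grasp point target
import sys
from h import *
gx,gy,gz,yaw,tilt=map(float,sys.argv[1:6])
s=state(); Rc=R.from_quat(s['tool_rot']); c,sn=np.cos(np.radians(yaw)),np.sin(np.radians(yaw))
y=np.array([c,sn,0]);z=np.array([0,0,-1.]);x=np.cross(y,z)
Rt=R.from_matrix(np.stack([x,y,z],1))*R.from_euler('y',tilt,degrees=True)
p=np.array([gx,gy,gz])+.019*Rt.apply([0,0,1])
d=Rc.inv().apply(p-s['position'])*1e3; r=np.degrees((Rc.inv()*Rt).as_rotvec())/6
print('row',np.r_[d.round(1),r.round(2)].tolist(),'dist',np.linalg.norm(d).round(),'ang',(np.linalg.norm(r)*6).round(1))
a=Rc.apply([0,0,.019]);print('grasp now',(s['position']-a).round(4),'y',Rc.apply([0,1,0]).round(3),'j',s['joint_pos'].round(2),'w',round(s['width'],4),'t',s['clock'])
E
python3 mv.py .434 .3085 .30 7.5 0;python3 mv.py .434 .3085 .30 7.5 60
```

```text
row [-322.3, -151.1, -42.3, 0.0, -0.0, 10.86] dist 358.0 ang 65.2
grasp now [0.1715 0.5489 0.2577] y [0.298 0.955 0.   ] j [ 1.06  0.18  1.61 -0.    1.35 -0.21] w 0.0883 t 0.85
row [-315.4, -136.2, -51.8, -5.66, 8.86, 9.81] dist 347.0 ang 86.3
grasp now [0.1715 0.5489 0.2577] y [0.298 0.955 0.   ] j [ 1.06  0.18  1.61 -0.    1.35 -0.21] w 0.0883 t 0.85
```

arm_command(plan=[[[-322,-151,-42,0,0,10.86],[-322,-151,-42,0,0,10.86],[-322,-151,-42,0,0,10.86],[-322,-151,-42,0,0,10.86],[-322,-151,-42,0,0,10.86],[-322,-151,-42,0,0,10.86],[-322,-151,-42,0,0,10.86],[-322,-151,-42,0,0,10.86],[-322,-151,-42,0,0,10.86],[-322,-151,-42,0,0,10.86]]], hand=1)

```text
clock: 1.68
position: [0.4376, 0.3055, 0.2816]
tool_rot: [0.664, 0.748, 0.001, 0.001]
force: [0.2, 0.4, 0.4]
width: 0.0883
grip_force: 0.0
```

```bash
python3 mv.py .434 .3085 .25 7.5 60
```

```text
row [19.9, -3.5, 41.1, 0.08, 10.01, -0.09] dist 46.0 ang 60.1
grasp now [0.4375 0.3055 0.3006] y [0.993 0.119 0.003] j [ 0.39  0.05  1.66 -0.    1.43  0.27] w 0.0883 t 1.6833
```

arm_command(plan=[[[20,-3.5,41,0.1,10,-0.1],[20,-3.5,41,0.1,10,-0.1],[20,-3.5,41,0.1,10,-0.1],[20,-3.5,41,0.1,10,-0.1],[20,-3.5,41,0.1,10,-0.1],[20,-3.5,41,0.1,10,-0.1],[20,-3.5,41,0.1,10,-0.1],[20,-3.5,41,0.1,10,-0.1],[20,-3.5,41,0.1,10,-0.1],[20,-3.5,41,0.1,10,-0.1]]])

```text
clock: 2.52
position: [0.4269, 0.3275, 0.2378]
tool_rot: [0.568, 0.653, 0.326, -0.381]
force: [-0.7, -0.4, 0.4]
width: 0.0878
grip_force: 0.0
```

```bash
python3 mv.py .434 .3085 .095 7.5 60
```

```text
row [-133.7, 5.8, 72.8, -0.14, -0.03, -0.01] dist 152.0 ang 0.8
grasp now [0.4293 0.3112 0.2472] y [ 0.99   0.142 -0.008] j [-0.12  0.16  1.99  0.99  1.49 -0.62] w 0.0878 t 2.5167
```

arm_command(plan=[[[-25,5,12,0,0,0],[-50,6,25,0,0,0],[-75,6,40,0,0,0],[-95,6,52,0,0,0],[-115,6,63,0,0,0],[-130,6,71,0,0,0],[-134,6,73,-0.14,0,0],[-134,6,73,-0.14,0,0],[-134,6,73,-0.14,0,0]]])

```text
clock: 3.27
position: [0.4337, 0.3256, 0.088]
tool_rot: [0.57, 0.652, 0.331, -0.375]
force: [0.8, 0.2, -0.0]
width: 0.0879
grip_force: 0.0
```

```bash
python3 mv.py .434 .3085 .095 7.5 60; python3 -c "
from h import *
save(read_camera('side'),'s1')"
```

```text
row [-2.4, -1.9, 0.7, 0.01, 0.0, 0.05] dist 3.0 ang 0.3
grasp now [0.4358 0.3093 0.0975] y [0.991 0.132 0.005] j [-0.13  0.49  1.98  1.05  1.31 -0.91] w 0.0879 t 3.2667
```

View pics/s1.png

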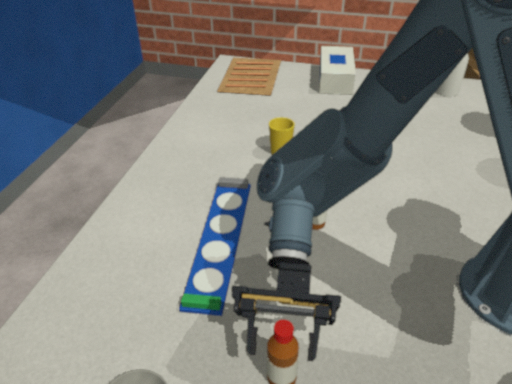

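The red bottle (283,350) is between the fingers, (250,340) and (313,345), and nothing is being touched. Closing now.

arm_command(plan=[[[-2,-2,0.5,0,0,0],[-2,-2,0.5,0,0,0],[-2,-2,0.5,0,0,0],[-2,-2,0.5,0,0,0],[-2,-2,0.5,0,0,0],[-2,-2,0.5,0,0,0],[-2,-2,0.5,0,0,0],[-2,-2,0.5,0,0,0]]], hand=0, newtons=25)

```text
clock: 3.98
position: [0.432, 0.3243, 0.0854]
tool_rot: [0.57, 0.652, 0.331, -0.375]
force: [0.6, 0.7, 1.2]
width: 0.0532
grip_force: 25.0
```

```bash
python3 mv.py .434 .3085 .175 7.5 60
```

```text
row [69.7, 0.2, -39.6, 0.02, -0.0, 0.04] dist 80.0 ang 0.2
grasp now [0.4342 0.3079 0.0949] y [0.991 0.131 0.004] j [-0.13  0.49  1.99  1.05  1.31 -0.91] w 0.0532 t 3.9833
```

arm_command(plan=[[[12,0,-7,0,0,0],[30,0,-17,0,0,0],[50,0,-28,0,0,0],[65,0,-37,0,0,0],[70,0,-40,0,0,0],[70,0,-40,0,0,0]]])

```text
clock: 4.48
position: [0.4319, 0.3245, 0.1665]
tool_rot: [0.57, 0.653, 0.331, -0.374]
force: [-0.2, -0.6, -3.2]
width: 0.0534
grip_force: 25.0
```

```bash
python3 mv.py .636 .1355 .165 7.5 60
```

```text
row [-109.5, 177.4, -165.0, 0.02, 0.01, 0.06] dist 266.0 ang 0.4
grasp now [0.434  0.3082 0.176 ] y [0.991 0.131 0.006] j [-0.13  0.3   2.    1.01  1.4  -0.76] w 0.0534 t 4.4833
```

arm_command(plan=[[[-8,14,-13,0,0,0],[-22,36,-33,0,0,0],[-38,62,-58,0,0,0],[-55,89,-83,0,0,0],[-72,116,-108,0,0,0],[-88,142,-132,0,0,0],[-100,163,-151,0,0,0],[-109.5,177.4,-165,0,0,0],[-109.5,177.4,-165,0,0,0],[-109.5,177.4,-165,0,0,0]]])

```text
clock: 5.32
position: [0.6331, 0.1512, 0.1516]
tool_rot: [0.571, 0.651, 0.33, -0.376]
force: [-1.0, 0.1, -2.6]
width: 0.0529
grip_force: 25.0
```

```bash
python3 mv.py .636 .1355 .111 7.5 60
python3 - <<'E'
from h import *
p=read_camera('side');save(p,'s2');np.save('s2.npy',cloud(p))
E
```

```text
row [-43.2, 0.8, 25.5, 0.01, -0.01, 0.01] dist 50.0 ang 0.1
grasp now [0.6352 0.1348 0.1611] y [0.992 0.13  0.001] j [-0.35  0.68  1.45  0.88  1.64 -0.72] w 0.0529 t 5.3167
```

View pics/s2.png

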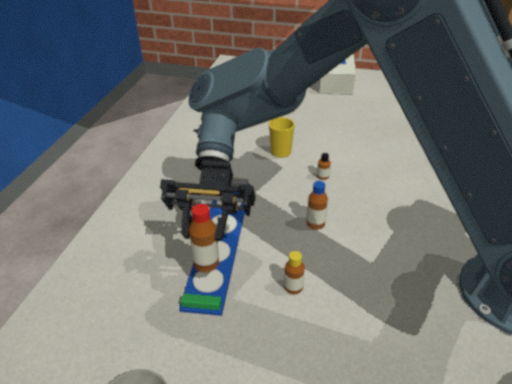

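The red bottle is held upright above pad 1 (208,280). I check its axis, then lower it.

Run:
```python
from h import *
from scipy.optimize import least_squares
S=np.load('s2.npy');im=cv2.imread('pics/s2.png').astype(int)
e=[.636,.137]
d=np.hypot(S[...,0]-e[0],S[...,1]-e[1])<.05
for a,b in((.075,.11),(.11,.15)):
    q=S[d&(S[...,2]>a)&(S[...,2]<b)&(S[...,1]>.135)]
    f=least_squares(lambda c:np.hypot(q[:,0]-c[0],q[:,1]-c[1])-.027,e,loss='soft_l1',f_scale=.001)
    print(len(q),f.x.round(4),np.abs(f.fun).mean().round(4))
q=S[d&(S[...,1]>.14)&(im[...,2]>1.5*im[...,0]) & (S[...,2]>.03)];print(np.percentile(q[:,2],[0,1,2,5]))
```

```text
304 [0.6353 0.1387] 0.0008
402 [0.6357 0.138 ] 0.0011
[0.06611883 0.07008149 0.0711753  0.07537857]
```

arm_command(plan=[[[-10,1,6,0,0,0],[-22,1,13,0,0,0],[-30,1,18,0,0,0],[-36,1,21,0,0,0],[-40,1,23.5,0,0,0],[-40,1,23.5,0,0,0],[-42,1,24.5,0,0,0],[-42,1,24.5,0,0,0]]])

```text
clock: 6.03
position: [0.6345, 0.1523, 0.1055]
tool_rot: [0.57, 0.652, 0.331, -0.375]
force: [0.2, -0.6, -1.9]
width: 0.0534
grip_force: 25.0
```

```bash
python3 mv.py .636 .1355 .110 7.5 60
```

```text
row [-4.5, -0.8, 2.1, 0.01, 0.0, 0.04] dist 5.0 ang 0.2
grasp now [0.6366 0.136  0.115 ] y [0.991 0.131 0.004] j [-0.34  0.76  1.44  0.88  1.6  -0.77] w 0.0534 t 6.0333
```

arm_command(plan=[[[-1.7,-0.8,1,0,0,0],[-2.6,-0.8,1.5,0,0,0],[-3.5,-0.8,2,0,0,0],[-4.3,-0.8,2.4,0,0,0],[-4.3,-0.8,2.4,0,0,0]]])

```text
clock: 6.45
position: [0.6336, 0.1522, 0.1005]
tool_rot: [0.57, 0.652, 0.331, -0.375]
force: [-0.2, -0.1, -2.2]
width: 0.0533
grip_force: 25.0
```

arm_command(plan=[[[-0.6,0,0.3,0,0,0],[-1.2,0,0.7,0,0,0],[-1.7,0,1,0,0,0],[-1.7,0,1,0,0,0]]])

```text
clock: 6.78
position: [0.6337, 0.1523, 0.1004]
tool_rot: [0.569, 0.652, 0.331, -0.376]
force: [-2.8, -2.7, 7.4]
width: 0.0536
grip_force: 25.0
```

Contact. Releasing, then backing out vertically.

arm_command(plan=[[[0.5,0,-0.3,0,0,0],[0.5,0,-0.3,0,0,0],[0.5,0,-0.3,0,0,0],[0.5,0,-0.3,0,0,0],[0.5,0,-0.3,0,0,0],[0.5,0,-0.3,0,0,0]]], hand=1)

```text
clock: 7.28
position: [0.6336, 0.1523, 0.099]
tool_rot: [0.57, 0.652, 0.331, -0.375]
force: [0.5, 0.1, -0.0]
width: 0.0878
grip_force: 0.0
```

```bash
python3 mv.py .636 .1355 .26 7.5 60
```

```text
row [130.9, 0.7, -76.1, 0.01, -0.0, 0.03] dist 151.0 ang 0.2
grasp now [0.6357 0.1359 0.1085] y [0.991 0.131 0.004] j [-0.35  0.77  1.44  0.88  1.59 -0.78] w 0.0878 t 7.2833
```

arm_command(plan=[[[13,0,-7.5,0,0,0],[30,0,-17,0,0,0],[55,0,-32,0,0,0],[82,0,-48,0,0,0],[110,0,-64,0,0,0],[131,0,-76,0,0,0],[131,0,-76,0,0,0]]])

```text
clock: 7.87
position: [0.6352, 0.1515, 0.2579]
tool_rot: [0.569, 0.654, 0.333, -0.371]
force: [0.7, 1.0, 0.9]
width: 0.088
grip_force: 0.0
```

```bash
python3 mv.py .55 -.05 .26 7.5 0
```

```text
row [-108.0, -111.2, -155.2, 0.11, -9.97, 0.08] dist 219.0 ang 59.8
grasp now [0.6372 0.1352 0.2674] y [0.991 0.132 0.014] j [-0.35  0.54  1.42  0.9   1.74 -0.6 ] w 0.088 t 7.8667
```

```bash
python3 mv.py .4417 -.113 .22 7.5 60
```

```text
row [-149.0, -227.3, -168.1, 0.05, 0.03, 0.12] dist 320.0 ang 0.8
grasp now [0.6372 0.1352 0.2674] y [0.991 0.132 0.014] j [-0.35  0.54  1.42  0.9   1.74 -0.6 ] w 0.088 t 7.8667
```

arm_command(plan=[[[-12,-18,-13,0,0,0],[-28,-43,-32,0,0,0],[-45,-69,-51,0,0,0],[-63,-96,-71,0,0,0],[-81,-123,-91,0,0,0],[-99,-151,-112,0,0,0],[-117,-178,-132,0,0,0],[-133,-203,-150,0,0,0.1],[-149,-227,-168,0,0,0.1],[-149,-227,-168,0,0,0.1]]])

```text
clock: 8.7
position: [0.4349, -0.0998, 0.2041]
tool_rot: [0.575, 0.647, 0.329, -0.376]
force: [0.2, -1.0, -0.9]
width: 0.088
grip_force: 0.0
```

```bash
python3 mv.py .4417 -.113 .07 7.5 60
python3 - <<'E'
from h import *
from scipy.optimize import least_squares
p=read_camera('side');save(p,'s3');S=cloud(p)
for n,e,r,a,b in(('red on pad',[.636,.137],.027,.03,.11),('blue',[.4417,-.112],.024,.02,.08)):
    d=np.hypot(S[...,0]-e[0],S[...,1]-e[1])<.05
    q=S[d&(S[...,2]>a)&(S[...,2]<b)]
    f=least_squares(lambda c:np.hypot(q[:,0]-c[0],q[:,1]-c[1])-r,e,loss='soft_l1',f_scale=.001)
    print(n,len(q),f.x.round(4),np.abs(f.fun).mean().round(4))
E
```

```text
row [-123.1, 6.1, 74.0, 0.04, 0.0, -0.1] dist 144.0 ang 0.7
grasp now [ 0.437  -0.1161  0.2136] y [ 0.993  0.121 -0.007] j [-0.86  0.46  1.67  0.53  1.92 -1.04] w 0.088 t 8.7
red on pad 691 [0.636  0.1396] 0.0008
blue 375 [ 0.4417 -0.1122] 0.0011
```

View pics/s3.png

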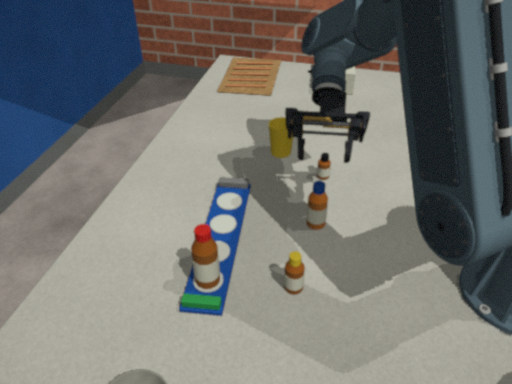

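Red stands on pad 1, about 3 mm off centre. The gripper is above blue (317,205), so I descend.

arm_command(plan=[[[-25,5,15,0,0,0],[-50,5,30,0,0,0],[-75,5,45,0,0,0],[-98,5,59,0,0,0],[-115,5,69,0,0,0],[-123,5,74,0,0,-0.1],[-123,5,74,0,0,-0.1],[-123,5,74,0,0,-0.1],[-123,5,74,0,0,-0.1]]])

```text
clock: 9.5
position: [0.4418, -0.0932, 0.0623]
tool_rot: [0.57, 0.653, 0.331, -0.374]
force: [-0.1, 0.0, -0.3]
width: 0.0884
grip_force: 0.0
```

```bash
python3 mv.py .4417 -.113 .07 7.5 60
```

```text
row [-3.1, -2.7, -1.8, 0.01, 0.01, 0.05] dist 5.0 ang 0.3
grasp now [ 0.4439 -0.1095  0.0718] y [0.991 0.132 0.005] j [-0.85  0.71  1.65  0.51  1.72 -1.17] w 0.0884 t 9.5
```

arm_command(plan=[[[-3,-2.5,-1.5,0,0,0],[-3,-2.5,-1.5,0,0,0],[-3,-2.5,-1.5,0,0,0],[-3,-2.5,-1.5,0,0,0],[-3,-2.5,-1.5,0,0,0],[-3,-2.5,-1.5,0,0,0],[-3,-2.5,-1.5,0,0,0],[-3,-2.5,-1.5,0,0,0],[-3,-2.5,-1.5,0,0,0]]], hand=0)

```text
clock: 10.25
position: [0.4388, -0.096, 0.0594]
tool_rot: [0.57, 0.652, 0.331, -0.375]
force: [-1.6, -0.2, 1.1]
width: 0.0469
grip_force: 25.0
```

```bash
python3 mv.py .4417 -.113 .15 7.5 60; python3 mv.py .647 .052 .15 7.5 60
```

```text
row [69.9, 0.9, -41.2, 0.01, -0.0, 0.03] dist 81.0 ang 0.2
grasp now [ 0.441  -0.1124  0.0689] y [0.991 0.131 0.004] j [-0.85  0.72  1.65  0.51  1.72 -1.17] w 0.0469 t 10.25
row [137.4, 226.1, 77.5, 0.01, -0.0, 0.03] dist 276.0 ang 0.2
grasp now [ 0.441  -0.1124  0.0689] y [0.991 0.131 0.004] j [-0.85  0.72  1.65  0.51  1.72 -1.17] w 0.0469 t 10.25
```

arm_command(plan=[[[15,0,-9,0,0,0],[38,0,-23,0,0,0],[60,0,-35,0,0,0],[75,15,-30,0,0,0],[83,42,-15,0,0,0],[91,70,0,0,0,0],[99,97,15,0,0,0],[107,124,30,0,0,0],[115,150,43,0,0,0],[122,175,55,0,0,0]]])

```text
clock: 11.08
position: [0.5987, 0.0361, 0.1376]
tool_rot: [0.57, 0.652, 0.33, -0.375]
force: [0.2, -1.2, -2.2]
width: 0.047
grip_force: 25.0
```

```bash
python3 mv.py .647 .052 .13 7.5 60
```

```text
row [-2.0, 50.0, 31.0, 0.0, 0.0, 0.03] dist 59.0 ang 0.2
grasp now [0.6008 0.0198 0.1471] y [0.991 0.132 0.003] j [-0.53  0.7   1.46  0.77  1.74 -0.84] w 0.047 t 11.0833
```

arm_command(plan=[[[0,20,12,0,0,0],[-1,38,23,0,0,0],[-2,50,31,0,0,0],[-2,50,31,0,0,0],[-2,50,31,0,0,0]]])

```text
clock: 11.5
position: [0.6434, 0.0674, 0.12]
tool_rot: [0.57, 0.652, 0.33, -0.376]
force: [0.8, -0.1, -2.6]
width: 0.0474
grip_force: 25.0
```

```bash
cat > fit.py <<'E'
import sys
from h import *
from scipy.optimize import least_squares
# fit.py name x y r zlo zhi ... (side camera)
p=read_camera('side');save(p,sys.argv[1]);S=cloud(p);a=sys.argv[2:]
for i in range(0,len(a),5):
    x,y,r,lo,hi=map(float,a[i:i+5])
    q=S[(np.hypot(S[...,0]-x,S[...,1]-y)<.05)&(S[...,2]>lo)&(S[...,2]<hi)&(S[...,1]>y)]
    f=least_squares(lambda c:np.hypot(q[:,0]-c[0],q[:,1]-c[1])-r,[x,y],loss='soft_l1',f_scale=.001)
    print(x,y,'->',len(q),f.x.round(4),np.abs(f.fun).mean().round(4))
E
python3 fit.py s4 .647 .052 .024 .065 .11; python3 mv.py .647 .052 .086 7.5 60
```

```text
0.647 0.052 -> 195 [0.646  0.0514] 0.0009
row [-37.4, 1.6, 23.1, -0.0, -0.0, 0.03] dist 44.0 ang 0.2
grasp now [0.6455 0.0505 0.13  ] y [0.991 0.132 0.002] j [-0.45  0.78  1.35  0.82  1.71 -0.78] w 0.047 t 11.55
```

Good: pad 2 reads (.647,.052) in the side camera. Lowering.

arm_command(plan=[[[-12,1.5,7,0,0,0],[-24,1.5,15,0,0,0],[-32,1.5,20,0,0,0],[-35,1.5,22,0,0,0],[-36,1.5,22.5,0,0,0],[-37,1.5,23,0,0,0],[-37,1.5,23,0,0,0],[-37,1.5,23,0,0,0]]])

```text
clock: 12.22
position: [0.6458, 0.0682, 0.078]
tool_rot: [0.57, 0.652, 0.331, -0.375]
force: [-0.3, -0.0, -2.3]
width: 0.047
grip_force: 25.0
```

```bash
python3 mv.py .647 .052 .084 7.5 60
```

```text
row [-2.9, -1.0, 1.9, 0.01, 0.0, 0.04] dist 4.0 ang 0.3
grasp now [0.6479 0.0519 0.0875] y [0.991 0.131 0.004] j [-0.45  0.85  1.34  0.81  1.67 -0.82] w 0.047 t 12.2167
```

arm_command(plan=[[[-0.8,-0.8,0.5,0,0,0],[-1.7,-0.8,1,0,0,0],[-2.4,-0.8,1.4,0,0,0],[-3,-0.8,1.8,0,0,0],[-3.5,-0.8,2.1,0,0,0],[-3.5,-0.8,2.1,0,0,0]]])

```text
clock: 12.72
position: [0.6448, 0.0684, 0.0744]
tool_rot: [0.57, 0.652, 0.331, -0.375]
force: [-3.0, 0.6, 3.9]
width: 0.0472
grip_force: 25.0
```

Contact. Releasing.

arm_command(plan=[[[0.2,0,-0.1,0,0,0],[0.2,0,-0.1,0,0,0],[0.2,0,-0.1,0,0,0],[0.2,0,-0.1,0,0,0],[0.2,0,-0.1,0,0,0],[0.2,0,-0.1,0,0,0]]], hand=1)

```text
clock: 13.22
position: [0.6447, 0.0684, 0.0735]
tool_rot: [0.57, 0.652, 0.331, -0.375]
force: [0.6, -0.1, -0.8]
width: 0.0847
grip_force: 0.0
```

arm_command(plan=[[[13,0,-7.5,0,0,0],[30,0,-17,0,0,0],[55,0,-32,0,0,0],[82,0,-48,0,0,0],[110,0,-64,0,0,0],[131,0,-76,0,0,0],[131,0,-76,0,0,0]]])

```text
clock: 13.8
position: [0.6464, 0.0674, 0.2324]
tool_rot: [0.569, 0.654, 0.333, -0.371]
force: [0.3, -0.0, 0.1]
width: 0.088
grip_force: 0.0
```

```bash
python3 mv.py .4548 .1005 .18 7.5 60
```

```text
row [-13.8, -186.3, 94.4, 0.05, 0.04, 0.12] dist 209.0 ang 0.8
grasp now [0.6484 0.0511 0.242 ] y [0.991 0.132 0.013] j [-0.45  0.63  1.34  0.84  1.81 -0.67] w 0.088 t 13.8
```

arm_command(plan=[[[-1,-15,7,0,0,0],[-3,-42,21,0,0,0],[-6,-75,38,0,0,0],[-8,-108,55,0,0,0],[-10,-140,71,0,0,0],[-12,-168,85,0,0,0],[-14,-186,94,0,0,0.1],[-14,-186,94,0,0,0.1],[-14,-186,94,0,0,0.1]]])

```text
clock: 14.55
position: [0.45, 0.1176, 0.1656]
tool_rot: [0.574, 0.649, 0.329, -0.377]
force: [0.3, 0.1, 0.5]
width: 0.0886
grip_force: 0.0
```

```bash
python3 mv.py .4548 .1005 .052 7.5 60; python3 fit.py s5 .636 .137 .027 .03 .11 .647 .052 .024 .025 .095 .4548 .102 .021 .01 .06
```

```text
row [-107.2, 3.2, 60.6, 0.02, -0.0, -0.07] dist 123.0 ang 0.4
grasp now [0.4521 0.1012 0.1751] y [ 0.992  0.125 -0.006] j [-0.53  0.37  1.91  0.75  1.65 -0.92] w 0.0886 t 14.55
0.636 0.137 -> 669 [0.636  0.1396] 0.0008
0.647 0.052 -> 217 [0.6474 0.0524] 0.0009
0.4548 0.102 -> 311 [0.4547 0.1024] 0.0008
```

View pics/s5.png

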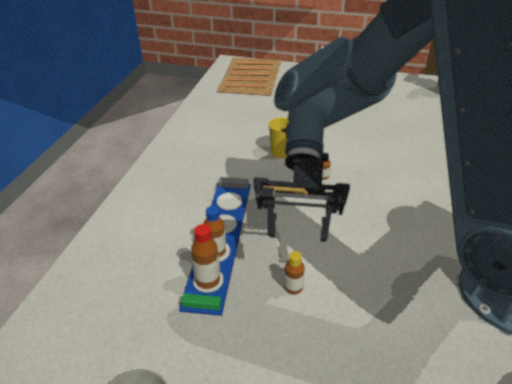

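Red (205,260) and blue (214,235) stand on pads 1 and 2. The gripper is above yellow (294,272).

arm_command(plan=[[[-25,2,14,0,0,0],[-50,2,28,0,0,0],[-75,2,42,0,0,0],[-95,2,54,0,0,0],[-107,2,61,0,0,0],[-107,2,61,0,0,-0.1],[-107,2,61,0,0,-0.1],[-107,2,61,0,0,-0.1]]])

```text
clock: 15.27
position: [0.453, 0.1163, 0.0429]
tool_rot: [0.57, 0.652, 0.331, -0.374]
force: [0.5, -0.0, -0.2]
width: 0.0885
grip_force: 0.0
```

```bash
python3 mv.py .4548 .1005 .052 7.5 60
```

```text
row [-0.1, -0.3, 0.7, 0.02, 0.01, 0.05] dist 1.0 ang 0.3
grasp now [0.4551 0.1    0.0524] y [0.991 0.131 0.005] j [-0.53  0.64  1.87  0.76  1.48 -1.09] w 0.0885 t 15.2667
```

arm_command(plan=[[[0,0,0.5,0,0,0],[0,0,0.5,0,0,0],[0,0,0.5,0,0,0],[0,0,0.5,0,0,0],[0,0,0.5,0,0,0],[0,0,0.5,0,0,0],[0,0,0.5,0,0,0],[0,0,0.5,0,0,0],[0,0,0.5,0,0,0]]], hand=0)

```text
clock: 16.02
position: [0.4517, 0.1173, 0.042]
tool_rot: [0.57, 0.652, 0.331, -0.375]
force: [0.2, 0.7, 1.0]
width: 0.0411
grip_force: 25.0
```

```bash
python3 mv.py .4548 .1005 .13 7.5 60;python3 mv.py .52 -.042 .13 7.5 60; python3 mv.py .659 -.042 .13 7.5 60
```

```text
row [67.7, 1.2, -39.8, 0.01, -0.0, 0.03] dist 79.0 ang 0.2
grasp now [0.4539 0.101  0.0515] y [0.991 0.131 0.004] j [-0.53  0.64  1.87  0.76  1.48 -1.09] w 0.0411 t 16.0167
row [-7.3, 47.1, -169.4, 0.01, -0.0, 0.03] dist 176.0 ang 0.2
grasp now [0.4539 0.101  0.0515] y [0.991 0.131 0.004] j [-0.53  0.64  1.87  0.76  1.48 -1.09] w 0.0411 t 16.0167
row [-16.9, 184.9, -185.0, 0.01, -0.0, 0.03] dist 262.0 ang 0.2
grasp now [0.4539 0.101  0.0515] y [0.991 0.131 0.004] j [-0.53  0.64  1.87  0.76  1.48 -1.09] w 0.0411 t 16.0167
```

arm_command(plan=[[[15,0,-9,0,0,0],[38,0,-23,0,0,0],[60,0,-36,0,0,0],[56,8,-60,0,0,0],[40,18,-90,0,0,0],[22,28,-120,0,0,0],[6,38,-148,0,0,0],[-7,47,-169,0,0,0],[-8,60,-171,0,0,0],[-10,88,-174,0,0,0]]])

```text
clock: 16.85
position: [0.5584, -0.0275, 0.1198]
tool_rot: [0.571, 0.651, 0.331, -0.375]
force: [0.4, -0.6, -0.8]
width: 0.0407
grip_force: 25.0
```

```bash
python3 mv.py .659 -.041 .115 7.5 60
```

```text
row [-17.4, 98.0, -1.3, 0.02, -0.01, 0.0] dist 100.0 ang 0.1
grasp now [ 0.5605 -0.0438  0.1293] y [0.992 0.128 0.001] j [-0.64  0.71  1.49  0.69  1.77 -0.94] w 0.0407 t 16.85
```

arm_command(plan=[[[-5,28,0,0,0,0],[-10,58,-1,0,0,0],[-15,84,-1,0,0,0],[-17,98,-1,0,0,0],[-17,98,-1,0,0,0],[-17,98,-1,0,0,0]]])

```text
clock: 17.35
position: [0.6569, -0.0215, 0.1056]
tool_rot: [0.57, 0.652, 0.33, -0.376]
force: [0.2, -0.4, -1.8]
width: 0.0411
grip_force: 25.0
```

```bash
python3 fit.py s6 .659 -.041 .021 .072 .125;python3 mv.py .659 -.041 .069 7.5 60
```

```text
0.659 -0.041 -> 423 [ 0.6601 -0.0368] 0.0042
row [-41.7, -0.1, 20.5, -0.0, -0.01, 0.02] dist 46.0 ang 0.1
grasp now [ 0.6586 -0.038   0.1154] y [0.991 0.132 0.002] j [-0.55  0.88  1.21  0.76  1.8  -0.81] w 0.0407 t 17.4
```

arm_command(plan=[[[-12,0,6,0,0,0],[-25,0,12,0,0,0],[-34,0,17,0,0,0],[-38,0,19,0,0,0],[-40,0,20,0,0,0],[-41,0,20,0,0,0],[-41,0,20,0,0,0],[-41,0,20,0,0,0]]])

```text
clock: 18.07
position: [0.6583, -0.0253, 0.0617]
tool_rot: [0.57, 0.652, 0.331, -0.375]
force: [-1.2, -0.2, -2.1]
width: 0.0409
grip_force: 25.0
```

```bash
python3 mv.py .659 -.041 .067 7.5 60
```

```text
row [-3.2, -1.4, 2.8, 0.01, 0.0, 0.04] dist 4.0 ang 0.3
grasp now [ 0.6605 -0.0416  0.0712] y [0.991 0.131 0.004] j [-0.56  0.95  1.19  0.75  1.76 -0.85] w 0.0409 t 18.0667
```

arm_command(plan=[[[-1.2,-1,0.7,0,0,0],[-2.2,-1,1.3,0,0,0],[-3,-1,1.8,0,0,0],[-3.7,-1,2.2,0,0,0],[-4.3,-1,2.5,0,0,0],[-4.3,-1,2.5,0,0,0]]])

```text
clock: 18.57
position: [0.6571, -0.0251, 0.057]
tool_rot: [0.57, 0.652, 0.331, -0.375]
force: [-1.5, 0.9, 3.5]
width: 0.041
grip_force: 25.0
```

arm_command(plan=[[[0.2,0,-0.1,0,0,0],[0.2,0,-0.1,0,0,0],[0.2,0,-0.1,0,0,0],[0.2,0,-0.1,0,0,0],[0.2,0,-0.1,0,0,0],[0.2,0,-0.1,0,0,0]]], hand=1)

```text
clock: 19.07
position: [0.6571, -0.0252, 0.0563]
tool_rot: [0.57, 0.652, 0.331, -0.375]
force: [0.5, 0.0, -0.1]
width: 0.0789
grip_force: 0.0
```

arm_command(plan=[[[13,0,-7.5,0,0,0],[30,0,-17,0,0,0],[55,0,-32,0,0,0],[82,0,-48,0,0,0],[110,0,-64,0,0,0],[131,0,-76,0,0,0],[131,0,-76,0,0,0]]])

```text
clock: 19.65
position: [0.6586, -0.0265, 0.2154]
tool_rot: [0.569, 0.655, 0.332, -0.371]
force: [0.7, -0.2, 0.9]
width: 0.0883
grip_force: 0.0
```

```bash
python3 mv.py .56 -.15 .25 7.5 0;python3 mv.py .4537 -.3115 .2 7.5 0
```

```text
row [-40.4, -113.9, -103.1, 0.1, -9.95, 0.08] dist 159.0 ang 59.7
grasp now [ 0.6607 -0.0428  0.225 ] y [0.991 0.132 0.013] j [-0.56  0.73  1.21  0.79  1.9  -0.72] w 0.0883 t 19.65
row [-155.9, -241.2, -204.8, 0.1, -9.95, 0.08] dist 353.0 ang 59.7
grasp now [ 0.6607 -0.0428  0.225 ] y [0.991 0.132 0.013] j [-0.56  0.73  1.21  0.79  1.9  -0.72] w 0.0883 t 19.65
```

arm_command(plan=[[[-12,-34,-31,0,-3,0],[-24,-68,-62,0,-6,0],[-40,-114,-103,0.1,-9.9,0],[-40,-114,-103,0.1,-9.9,0],[-40,-114,-103,0.1,-9.9,0],[-40,-114,-103,0.1,-9.9,0],[-40,-114,-103,0.1,-9.9,0],[-40,-114,-103,0.1,-9.9,0],[-40,-114,-103,0.1,-9.9,0],[-40,-114,-103,0.1,-9.9,0]]])

```text
clock: 20.48
position: [0.5576, -0.1465, 0.2253]
tool_rot: [0.656, 0.755, 0.001, -0.005]
force: [0.6, 0.4, -0.8]
width: 0.088
grip_force: 0.0
```

```bash
python3 mv.py .4537 -.3115 .16 45 0; python3 fit.py s7 .636 .137 .027 .03 .11 .647 .052 .024 .025 .095 .659 -.04 .021 .025 .08 .4537 -.31 .018 .01 .047
```

```text
row [-149.7, -125.6, 83.5, -0.01, -0.09, -6.16] dist 212.0 ang 37.0
grasp now [ 0.5577 -0.1466  0.2443] y [ 0.99   0.14  -0.004] j [-0.47  0.2   1.61  0.01  1.34 -0.61] w 0.088 t 20.4833
0.636 0.137 -> 670 [0.6359 0.1396] 0.0008
0.647 0.052 -> 221 [0.6474 0.0523] 0.001
0.659 -0.04 -> 167 [ 0.6602 -0.0416] 0.0011
0.4537 -0.31 -> 143 [ 0.4539 -0.3099] 0.0013
```

View pics/s7.png

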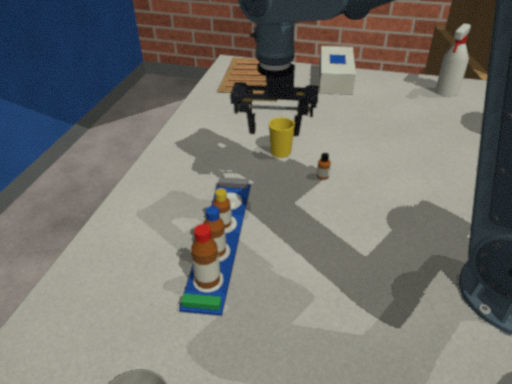

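The three bottles stand on their pads, at (206,260), (214,235) and (221,212). Black is at (324,168) and the cup at (281,138), untouched. Going to black.

arm_command(plan=[[[-15,-12,4,0,0,-0.6],[-40,-33,15,0,0,-1.8],[-66,-55,30,0,0,-3],[-92,-77,45,0,0,-4.2],[-118,-99,60,0,0,-5.2],[-138,-116,75,0,0,-6],[-150,-125.6,83.5,0,-0.1,-6.2],[-150,-125.6,83.5,0,-0.1,-6.2],[-150,-125.6,83.5,0,-0.1,-6.2]]])

```text
clock: 21.28
position: [0.4522, -0.3145, 0.139]
tool_rot: [0.384, 0.923, 0.001, -0.002]
force: [-0.0, -0.2, 0.7]
width: 0.0883
grip_force: 0.0
```

```bash
python3 mv.py .4537 -.3115 .040 45 0
```

```text
row [0.6, 3.1, 118.0, 0.0, -0.04, -0.04] dist 118.0 ang 0.3
grasp now [ 0.4523 -0.3146  0.158 ] y [0.71  0.704 0.   ] j [-0.82  0.24  1.75  0.    1.15 -1.61] w 0.0883 t 21.2833
```

arm_command(plan=[[[0.6,3,25,0,0,0],[0.6,3,55,0,0,0],[0.6,3,80,0,0,0],[0.6,3,102,0,0,0],[0.6,3,115,0,0,0],[0.6,3,118,0,0,0],[0.6,3,118,0,0,0],[0.6,3,118,0,0,0]]])

```text
clock: 21.95
position: [0.4558, -0.3116, 0.0231]
tool_rot: [0.382, 0.924, -0.0, -0.0]
force: [0.5, 0.4, 0.1]
width: 0.0878
grip_force: 0.0
```

arm_command(plan=[[[0,0,0,0,0,0],[0,0,0,0,0,0],[0,0,0,0,0,0],[0,0,0,0,0,0],[0,0,0,0,0,0],[0,0,0,0,0,0],[0,0,0,0,0,0],[0,0,0,0,0,0],[0,0,0,0,0,0],[0,0,0,0,0,0]]], hand=0)

```text
clock: 22.78
position: [0.4547, -0.3111, 0.0218]
tool_rot: [0.382, 0.924, -0.0, -0.001]
force: [0.3, 0.4, 0.6]
width: 0.0353
grip_force: 25.0
```

```bash
python3 mv.py .4537 -.3115 .18 45 0; python3 mv.py .671 -.128 .12 7.5 0
```

```text
row [0.7, -1.1, -139.2, -0.01, -0.02, 0.01] dist 139.0 ang 0.1
grasp now [ 0.4548 -0.3111  0.0408] y [ 0.707  0.708 -0.001] j [-0.81  0.43  1.79 -0.    0.92 -1.6 ] w 0.0353 t 22.7833
row [-23.5, 282.3, -79.5, -0.01, -0.01, 6.26] dist 294.0 ang 37.5
grasp now [ 0.4548 -0.3111  0.0408] y [ 0.707  0.708 -0.001] j [-0.81  0.43  1.79 -0.    0.92 -1.6 ] w 0.0353 t 22.7833
```

arm_command(plan=[[[0,0,-15,0,0,0],[0,0,-45,0,0,0],[0,0,-80,0,0,0],[-2,20,-84,0,0,0.5],[-4,50,-84,0,0,1.2],[-7,85,-84,0,0,2],[-10,122,-83,0,0,2.8],[-13,160,-82,0,0,3.6],[-17,198,-81,0,0,4.5],[-20,235,-80,0,0,5.3]]])

```text
clock: 23.62
position: [0.6363, -0.1575, 0.1013]
tool_rot: [0.623, 0.782, -0.0, -0.001]
force: [0.8, -0.6, -0.8]
width: 0.0352
grip_force: 25.0
```

```bash
python3 mv.py .671 -.128 .105 7.5 0
```

```text
row [20.9, 40.5, 15.3, -0.02, -0.01, 0.91] dist 48.0 ang 5.5
grasp now [ 0.6363 -0.1575  0.1203] y [ 0.975  0.224 -0.002] j [-0.42  0.5   1.49 -0.    1.16 -0.65] w 0.0352 t 23.6167
```

arm_command(plan=[[[10,20,7,0,0,0.5],[18,36,13,0,0,0.9],[21,40.5,15,0,0,0.9],[21,40.5,15,0,0,0.9],[21,40.5,15,0,0,0.9]]])

```text
clock: 24.03
position: [0.6689, -0.1295, 0.0861]
tool_rot: [0.657, 0.754, -0.001, -0.001]
force: [-0.5, -0.5, -1.0]
width: 0.0353
grip_force: 25.0
```

```bash
python3 mv.py .671 -.128 .058 7.5 0
```

```text
row [1.2, 2.4, 47.1, -0.03, -0.01, 0.07] dist 47.0 ang 0.5
grasp now [ 0.669  -0.1295  0.1051] y [ 0.99   0.138 -0.003] j [-0.36  0.57  1.42 -0.    1.16 -0.5 ] w 0.0353 t 24.0333
```

arm_command(plan=[[[1,1.5,13,0,0,0],[1,1.5,27,0,0,0],[1,1.5,37,0,0,0],[1,1.5,43,0,0,0],[1,1.5,45,0,0,0],[1,1.5,46,0,0,0],[1,1.5,46,0,0,0],[1,1.5,46,0,0,0]]])

```text
clock: 24.7
position: [0.6714, -0.1283, 0.0411]
tool_rot: [0.657, 0.754, -0.0, -0.0]
force: [0.2, 0.2, -1.2]
width: 0.0355
grip_force: 25.0
```

```bash
python3 mv.py .671 -.128 .055 7.5 0
```

```text
row [0.3, -0.4, 5.1, -0.01, -0.0, 0.06] dist 5.0 ang 0.3
grasp now [ 0.6714 -0.1283  0.0601] y [ 0.991  0.136 -0.001] j [-0.36  0.63  1.43 -0.    1.09 -0.5 ] w 0.0355 t 24.7
```

arm_command(plan=[[[0,0,1.5,0,0,0],[0,0,2.5,0,0,0],[0,0,3.4,0,0,0],[0,0,4.2,0,0,0],[0,0,4.8,0,0,0],[0,0,4.8,0,0,0]]])

```text
clock: 25.2
position: [0.6712, -0.1281, 0.0369]
tool_rot: [0.657, 0.754, -0.0, -0.001]
force: [-4.0, 0.8, 5.9]
width: 0.0353
grip_force: 25.0
```

arm_command(plan=[[[0,0,-0.3,0,0,0],[0,0,-0.3,0,0,0],[0,0,-0.3,0,0,0],[0,0,-0.3,0,0,0],[0,0,-0.3,0,0,0],[0,0,-0.3,0,0,0],[0,0,-0.3,0,0,0]]], hand=1)

```text
clock: 25.78
position: [0.671, -0.1281, 0.0359]
tool_rot: [0.657, 0.754, -0.0, -0.001]
force: [-0.0, -0.1, 0.4]
width: 0.08
grip_force: 0.0
```

arm_command(plan=[[[0,0,-15,0,0,0],[0,0,-40,0,0,0],[0,0,-75,0,0,0],[0,0,-115,0,0,0],[0,0,-155,0,0,0],[0,-40,-165,0,0,0],[0,-80,-170,0,0,0],[0,-120,-170,0,0,0],[0,-160,-170,0,0,0],[0,-160,-170,0,0,0]]])

```text
clock: 26.62
position: [0.5059, -0.1489, 0.2056]
tool_rot: [0.658, 0.753, -0.002, -0.004]
force: [0.2, 0.2, -0.4]
width: 0.0882
grip_force: 0.0
```

arm_command(plan=[[[0,-40,0,0,0,0],[0,-80,0,0,0,0],[0,-120,0,0,0,0],[0,-120,0,0,0,0],[0,-120,0,0,0,0]]])

```text
clock: 27.03
position: [0.3931, -0.1667, 0.2077]
tool_rot: [0.658, 0.753, -0.0, 0.0]
force: [0.5, 0.5, 0.1]
width: 0.0882
grip_force: 0.0
```

```bash
python3 fit.py s8 .636 .137 .027 .03 .11 .647 .052 .024 .025 .095 .659 -.04 .021 .025 .08 .671 -.126 .018 .025 .062
python3 - <<'E'
from h import *
p=read_camera('top');save(p,'t8');T=cloud(p)
for e,h in(([.636,.135],.165),([.647,.05],.14),([.659,-.043],.115),([.671,-.13],.09)):
    q=T[(np.hypot(T[...,0]-e[0],T[...,1]-e[1])<.04)&(abs(T[...,2]-h)<.012)]; print(len(q),q.mean(0).round(4))
print(state()['force'],state()['width'])
E
```

```text
0.636 0.137 -> 668 [0.636  0.1396] 0.0008
0.647 0.052 -> 216 [0.6474 0.052 ] 0.0009
0.659 -0.04 -> 163 [ 0.66   -0.0417] 0.0011
0.671 -0.126 -> 86 [ 0.6717 -0.1264] 0.0011
139 [0.6342 0.1335 0.1642]
99 [0.646  0.0489 0.1395]
77 [ 0.6598 -0.0442  0.1143]
56 [ 0.6716 -0.1284  0.0897]
[-0.44805189  0.1555238   0.63557143] 0.08816512010719244
```

View pics/s8.png

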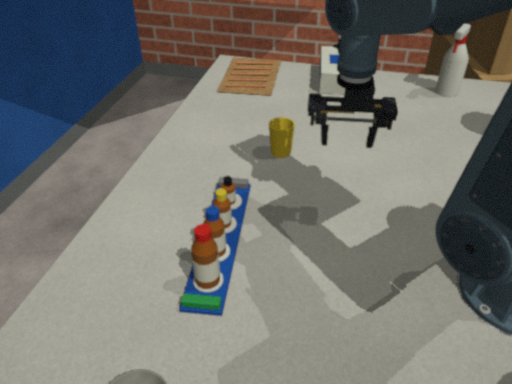

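All four bottles stand on their pads in order, at (205,260), (214,235), (222,212) and (228,190). Both cameras put them within about 3 mm of the pad centres. The cup (281,138) is where it was.

```bash
python3 -c "
from h import *
print(finish_job())"
```

```text
the job is handed in; nothing more can be done
None
```

The job is handed in (no verdict came back): red, blue, yellow and black stand upright and released on the four pads, tallest beside the green block, each about 3 mm or less off centre; the yellow cup was not moved, and it took about 27 s.

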